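# Pop the photometer's sample hatch

## Task

Open the sample port of the photometer for the next reading: press its hatch down once with the fingertips near the free edge, without forcing it, so that the push-push latch lets go, then take the hand away and let it pop up by itself. Watch for about two seconds, hand off, that it stays open and leave it standing open; do not push it back down once it has popped. Leave the fuse hatch of the smaller power pack shut and unpressed, and do not pick up or shift the bottles, vials and tools around.

Things in the scene. Friction and masses are not known exactly. Their poses are not given: they have to be found in the camera images.
- photometer: White plastic bench instrument, 160 (x) x 130 (y) x 75 mm high, does not shift; a black display and four grey keys on its top, in front of a grey hatch 66 mm long (x), 60 mm wide (y). Origin: centre of its underside; x axis from keypad edge to back, z up. Hatch: top 97 mm above the worktop, hinge 50 mm behind the origin, free edge 16 mm in front of it.
- sample_hatch (a joint): Angle of the photometer's hatch, rad: 0 to 0.01 shut; negative pressed in (1 mm at the free edge per -0.015; the latch lets go at -0.073, soft rubber stop at -0.109, about 7 mm); positive open, stop at 1.15. Pressing near the free edge takes 2 to 4 N up to the stop. Unlatched, a damped spring lifts it in about 1 s as the hand makes room. Pressed right down again, it latches again.
- sample_hatch_press (a point): Place to press: on the top face of the photometer's hatch, on three small ribs, mid-width, 13 mm from the free edge and 53 mm from the hinge; 97 mm above the worktop when shut. Moves with the hatch; its x axis points to the hinge, z out of the top face.
- power_pack: The smaller white unit, 110 (x) x 100 (y) x 60 mm high, no display or keys, with a small grey hatch 50 x 50 mm, top 82 mm above the worktop. Origin: centre of its underside; x axis towards its hinge side. To be left alone. The two units stand side by side, either one on the left.
- fuse_hatch (a joint): Angle of the power pack's small hatch, rad: 0 shut; it has the same kind of latch, negative pressed in, positive open. It must stay shut and unpressed.
- vial_1: Small clear vial with a white cap, 21 mm across, 49 mm high, in front of the photometer; origin at its underside. Bystander.
- vial_3: Small brown vial with a black cap, 21 mm across, 49 mm high, in front of the power pack; origin at its underside. Bystander.
- wrench: Adjustable wrench, 43 x 198 x 10 mm, lying near the front edge. Bystander.
- marker: Marker pen, 14 x 127 x 15 mm, lying near the front edge. Bystander.
- tape_roll: Roll of tape, 68 mm across, 19 mm high, lying on the right. Bystander.
- blue_cap_bottle: Bottle with a blue cap, 56 mm across, 101 mm high, behind the units. Bystander.
- amber_bottle: Brown bottle with a black cap, 62 mm across, 126 mm high, behind the units. Bystander.
- powder_jar: Jar with a red lid, 65 mm across, 80 mm high, behind the units. Bystander.

How it is judged:
By the outcome, as a careful person would: the job done as asked, in the order asked, and still so for the second after the job is handed in, with the robot touching nothing.
It also fails if it takes over 35 s, if anything falls off the work surface, if the arm or the gripper's body presses on something with over 40 N, if the wrist force passes 120 N, or if a joint passes its speed limit or range.

## Robot

A 6-joint arm with a two-finger parallel gripper is mounted at the origin on a cart in front of the work surface, level with it; the furniture and walls round the work are solid. World frame = base frame: x ahead of the robot, y to its left, z up, the work surface at z = 0. Lengths are in mm, angles in degrees, forces in N, time in s.
With the tool pointing down it reaches from about 300 to 850 mm from the base axis. Payload 4.2 kg.
Tool frame: the origin (TCP) lies at the very end of the fingers, on their centre line; the grasp point (between the pads) lies 19 mm behind it; x points along the fingers, y is the direction in which the jaws open and shut, and the axes are right-handed (so a half turn about x gives the same grasp; the last joint's range is limited). The gripper opens to 91 mm and grips with 3 to 60 N. Pads are 32 mm wide; open, the fingers measure 118 mm over their backs; the gripper's body (76 mm by 178 mm) begins 60 mm behind the grasp point.
Start: joints at [-66.75, 18.312, 89.639, -0, 72.044, -1.146], TCP at [237.508, -523.673, 213.976] pointing down, gripper open.
Joint ranges: [-177.97, 177.97], [-48.28, 115.42], [12.27, 149.76], [-77.06, 257.06], [2.81, 150.46], [-146.56, 146.56]. Speed limits (degrees/s): [147.25, 147.25, 180, 180, 180, 180].

## Interface

Orientations are given as [roll, pitch, yaw] about the fixed x, y, z axes, in that order (R = Rz(yaw) Ry(pitch) Rx(roll)).
In Python, from workcell import sensors, grab_frame, job_done, finder gives the robot as it stands.
- The arm moves only by the tool play_rows, never from a script. Its argument "motion" is a list of rows, each a list of 5 numbers: the shift along the world's x, y, z in m, then the turn about the world's z in rad, then the opening, from 0 (shut) to 1 (fully open). In form: [[tx, ty, tz, roll, fingers], ...]. A call has exactly 8 rows; each row is the pose to reach, as a shift and turn from the pose commanded when the call began; what a row does not reach only later rows make up. A row lasts 1/12 s, in which the tool goes at most 41.7 mm and 7.16 degrees, less where a joint would pass 70% of its speed; a pose out of reach is approached as far as the arm can. A call with a gripper value outside its range is refused whole. The fingers move at their own pace and stop on an object; "squeeze" is the grip in N (left out, the last holds). Time passes only in rows, so rows that repeat a pose let the fingers close, or fill a call up. It gives the time, the measured TCP pose, the force and the opening at its end, in the units of the state.
- sensors.state(): the state, without advancing time (a new reading comes with each control period).
- grab_frame(name): name is "scene" or "top" or "wrist"; returns a dict with "img" (384x512x3 uint8, blue, green, red), "fx", "fy", "cx", "cy" (pixels), "rvec" (rotation vector, rad) and "tvec" (3), from world to camera coordinates, as OpenCV has them; the wrist camera has in their place "tool_from_camera" (4x4, takes a point from camera to tool coordinates, whose origin is the TCP and whose axes are the tool frame's). Camera axes: x right, y down, z forward; pixel columns grow to the right and rows downward; lengths in mm; the calibration is good to about 2 mm. A picture is of the moment at which its call begins: read the wrist's pose just before it. There is no depth.
- job_done(): hands the job in, once; it reports no verdict.
Trained networks look in a picture, given as the dict that the camera call returned (one of the last four; its "shot" number tells which), for a name from the list of things; names that differ only in an ending like _2 or _b are one class to them, and where a whole thing is asked for, a point or a joint stands for the part that bears it (a point fixed in the world has none). Each returns a list of dicts, best first, with "conf" (0 to 1); they miss things now and then, are a little off and sometimes report something else, mostly with a low value. They report only what shows in the picture. A call takes as long as a camera call.
- finder.spot_in(picture, label): "point" ([column, row] in pixels, amid what is visible of it).
- finder.spot_point(picture, label): "point" ([column, row] in pixels: a listed point, or the origin of a listed thing).
The state is a dict: "time_s": time; "qpos": joint angles; "qvel": joint speeds; "effort": joint torques, N m; "ee_pos": TCP position; "ee_rot": TCP orientation; "force": force on the tool from outside, world axes, zero at the start; "torque": the same for the moment, N m; "gripper_width": finger opening in mm.
Only numpy, scipy, OpenCV 4.12 (cv2) and the standard library are available. Lean on these libraries where they do the work, as an engineer would, in place of code of your own. Each camera call takes 0.05 s, during which the arm holds its last target.

## Working session

There is one attempt and no reset: what is moved stays moved. The work goes in short steps, Python scripts to look and compute and a tool call to move; the robot and the scene stay as the last step left them, time stands still between calls to the robot, and variables do not carry over. Pictures are saved under pics/ and viewed, and the job is handed in when it is done.

Besides the shell and the picture viewer there is one more tool, called after ">>>" as name(argument=value, ...), one argument or row to a line, values as JSON. play_rows: Moves the arm, as the interface text tells. Its arguments: {"type":"object","properties":{"motion":{"type":"array","items":{"type":"array","items":{"type":"number"}}},"squeeze":{"type":"number"}},"required":["motion"]}

```bash
mkdir -p pics
cat > h.py <<'E'
import numpy as np, cv2
from workcell import sensors, grab_frame, job_done, finder
def ray(f,p):
    K=np.array([[f["fx"],0,f["cx"]],[0,f["fy"],f["cy"]],[0,0,1.]])
    R=cv2.Rodrigues(np.array(f["rvec"],float))[0];t=np.array(f["tvec"],float).ravel()
    d=R.T@np.linalg.inv(K)@np.array([p[0],p[1],1.]);return -R.T@t,d
def atz(f,p,z):
    o,d=ray(f,p);return o+d*(z-o[2])/d[2]
def proj(f,P):
    K=np.array([[f["fx"],0,f["cx"]],[0,f["fy"],f["cy"]],[0,0,1.]])
    return cv2.projectPoints(np.array(P,float).reshape(-1,3),np.array(f["rvec"],float),np.array(f["tvec"],float),K,None)[0].reshape(-1,2)
E
python3 - <<'E'
from h import *
print(sensors.state())
Z={"photometer":0,"sample_hatch_press":97,"power_pack":0,"vial_1":0,"vial_3":0,"blue_cap_bottle":0,"amber_bottle":0,"powder_jar":0}
for c in ["scene","top"]:
    f=grab_frame(c);cv2.imwrite(f"pics/{c}0.png",f["img"])
    for n,z in Z.items():
        for r in finder.spot_point(f,n)[:2]: print(c,n,np.round(r["point"],1),round(r["conf"],2),np.round(atz(f,r["point"],z),1))
E
```

```text
{'time_s': 0.0, 'qpos': array([-6.67509535e+01,  1.83511808e+01,  8.97063331e+01,  1.53791024e-04,
        7.20429794e+01, -1.14591647e+00]), 'qvel': array([ 0.04712406, -0.05163874, -0.04256972, -0.04325595,  0.11290201,
        0.01065132]), 'effort': array([-1.21140372e-03, -4.12459731e+01, -2.31971204e+01,  7.24171568e-02,
        4.57387569e-02, -1.30706981e-04]), 'ee_pos': array([ 237.29256407, -523.20263055,  213.12538376]), 'ee_rot': array([-91.22928089,  89.89950656, 113.16563451]), 'force': array([-0.47047167, -0.0366574 ,  0.20970855]), 'torque': array([0.0265331 , 0.01907224, 0.05065566]), 'gripper_width': 91.26150644793502}
scene photometer [193.8 210.8] 0.78 [ 466.  -139.3    0. ]
scene power_pack [277.2 237.5] 0.83 [ 507.1 -382.3    0. ]
scene vial_1 [250.1 255.9] 0.64 [ 417.1 -372.     0. ]
scene vial_1 [178.8 238.4] 0.61 [ 362.8 -194.1    0. ]
scene vial_3 [250.1 255.9] 0.64 [ 417.1 -372.     0. ]
scene vial_3 [178.8 238.4] 0.61 [ 362.8 -194.1    0. ]
scene amber_bottle [340.5 294.3] 0.52 [ 436.7 -590.7    0. ]
scene amber_bottle [194.7 209.7] 0.17 [ 471.  -137.5    0. ]
scene powder_jar [282.5 185.9] 0.77 [ 706.8 -255.9    0. ]
top photometer [191.2 210.7] 0.67 [ 455.1 -147.2    0. ]
top photometer [253.6 138.9] 0.18 [ 686.1 -344.7    0. ]
top power_pack [268.7 195.4] 0.87 [ 503.2 -392.2    0. ]
top vial_1 [205.1 234.2] 0.57 [ 381.4 -191.6    0. ]
top vial_1 [262.8 220.5] 0.43 [ 423.7 -373.     0. ]
top vial_3 [205.1 234.2] 0.57 [ 381.4 -191.6    0. ]
top vial_3 [262.8 220.5] 0.43 [ 423.7 -373.     0. ]
top blue_cap_bottle [253.6 135.8] 0.7 [ 696.2 -344.7    0. ]
top amber_bottle [328.3 214. ] 0.74 [ 443.7 -581.1    0. ]
top amber_bottle [267.4 196.9] 0.39 [ 498.4 -388.     0. ]
top powder_jar [228.6 130. ] 0.65 [ 715.2 -264.1    0. ]
```

View pics/scene0.png

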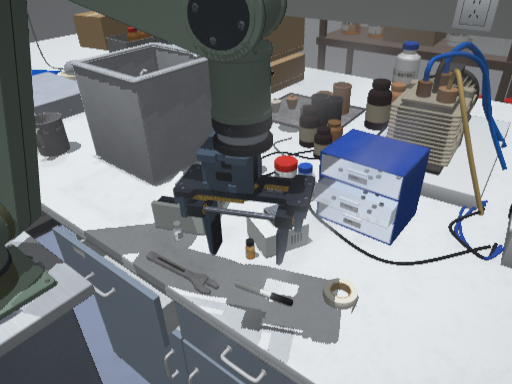

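View pics/top0.png

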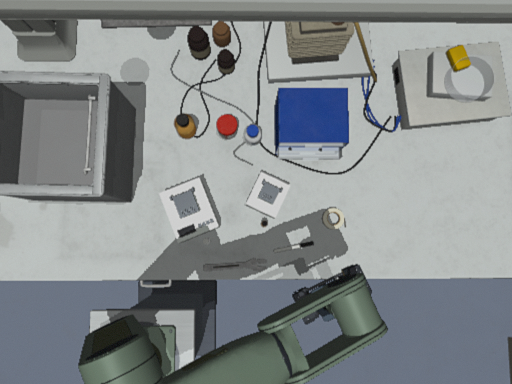

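Run:
```python
import cv2
i=cv2.imread("pics/top0.png")[100:290,130:360]
cv2.imwrite("pics/topc.png",cv2.resize(i[50:145,:120],None,fx=6,fy=6,interpolation=cv2.INTER_CUBIC))
```

```text
(no output)
```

View pics/topc.png

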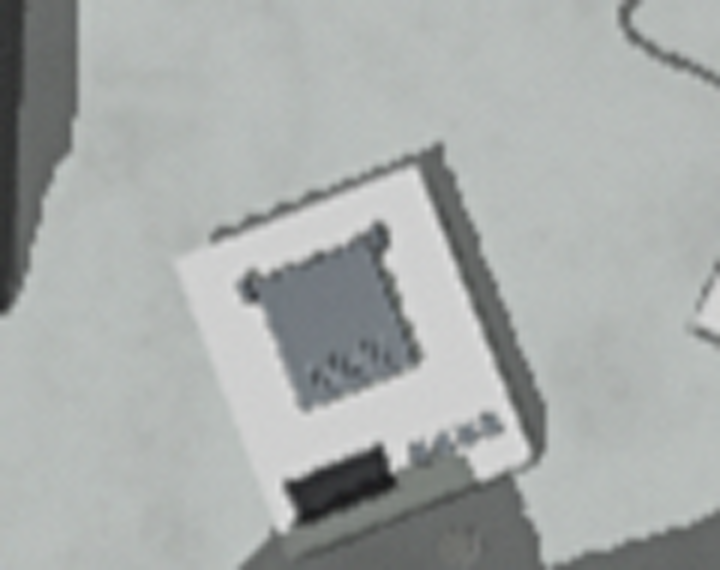

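The crop shows the photometer. Its ribbed press area is at crop (350,365), about top pixel (188.4,210.9). The hinge is at crop (315,262), and the free edge runs from (305,408) to (420,358).

Run:
```python
from h import *
f=grab_frame("top")
c=lambda x,y:(130+(x-.5)/6,150+(y-.5)/6)
P={k:atz(f,c(*v),z) for k,(v,z) in dict(ribs=((350,367),97),fl=((305,408),97),fr=((420,358),97),hl=((255,285),97),hr=((378,235),97),bl=((177,262),75),br=((418,165),75),frt=((533,452),75),flt=((283,530),75)).items()}
for k,v in P.items(): print(k,np.round(v,1))
def yaw(a): return np.degrees(np.arctan2(a[1],a[0]))
print(yaw(P['hr']-P['fr']),yaw(P['hl']-P['fl']),yaw(P['fl']-P['fr'])-90,yaw(P['bl']-P['flt']),yaw(P['br']-P['frt']),yaw(P['bl']-P['br'])-90)
for n,z in [("sample_hatch_press",97),("sample_hatch",90),("photometer",40),("power_pack",40)]:
  for r in finder.spot_in(f,n)[:2]: print(n,r["point"],r["conf"],atz(f,r["point"],z))
```

```text
ribs [ 448.8 -150.2   97. ]
fl [ 428.8 -128.5   97. ]
fr [ 453.1 -184.3   97. ]
hl [ 489.1 -103.1   97. ]
hr [ 513.8 -163.    97. ]
bl [502.6 -60.6  75. ]
br [ 551.3 -180.    75. ]
frt [ 407.6 -238.6   75. ]
flt [ 369.6 -115.5   75. ]
19.36092416872742 22.855794708392892 23.54523116278841 22.45702187095458 22.16631296798513 22.207329361561634
sample_hatch_press [185.0, 204.7] 0.64 [ 467.60417661 -140.35772265   97.        ]
sample_hatch [186.8, 207.1] 0.95 [ 460.96214824 -144.83274091   90.        ]
photometer [187.5, 210.3] 0.57 [ 454.23444312 -140.65020897   40.        ]
power_pack [267.7, 196.5] 0.86 [ 496.2986459  -386.94130795   40.        ]
```

Run:
```python
from h import *
from scipy.spatial.transform import Rotation as R
s=sensors.state();M=R.from_euler('xyz',s["ee_rot"],degrees=True).as_matrix();print(M.round(3),s['time_s'],s['ee_pos'])
a=np.degrees(np.arctan2(M[1,1],M[0,1]));print("jaw yaw",a)
for t in (22.3,112.3): print(t,np.radians((t-a+90)%180-90))
```

```text
[[ 0.     0.413 -0.911]
 [-0.    -0.911 -0.413]
 [-1.     0.    -0.   ]] 1.15 [ 237.50697219 -523.66663601  213.98629464]
jaw yaw -65.60427793658955
22.3 1.534219076581695
112.3 -0.03657725021320171
```

>>> play_rows(
  motion=[
    [0.008, 0.014, 0, -0.005, 0.6],
    [0.025, 0.043, 0, -0.01, 0.3],
    [0.043, 0.075, 0, -0.015, 0],
    [0.061, 0.107, 0, -0.02, 0],
    [0.079, 0.139, 0, -0.025, 0],
    [0.097, 0.17, 0, -0.03, 0],
    [0.112, 0.196, 0, -0.035, 0],
    [0.122, 0.213, 0, -0.037, 0],
  ],
  squeeze=10,
)

```text
time_s: 1.82
ee_pos: [360.4, -308.1, 214.2]
ee_rot: [-157.0, 90.0, 45.3]
force: [0.1, 0.5, -0.6]
gripper_width: 41.0
```

>>> play_rows(
  motion=[
    [0.014, 0.024, 0, 0, 0],
    [0.03, 0.052, 0, 0, 0],
    [0.046, 0.08, -0.005, 0, 0],
    [0.06, 0.105, -0.015, 0, 0],
    [0.073, 0.129, -0.03, 0, 0],
    [0.083, 0.146, -0.045, 0, 0],
    [0.09, 0.157, -0.054, 0, 0],
    [0.0925, 0.1607, -0.059, 0, 0],
  ],
)

```text
time_s: 2.48
ee_pos: [452.2, -148.2, 153.8]
ee_rot: [-54.8, 89.9, 147.6]
force: [-0.1, 0.6, -0.2]
gripper_width: 0.6
```

Run:
```python
from h import *
s=sensors.state();print(s['time_s'],s['ee_pos'],s['force'],s['gripper_width'],s['qpos'].round(1))
for c in("top","wrist","scene"):
  f=grab_frame(c);cv2.imwrite(f"pics/{c}1.png",f["img"])
  for r in finder.spot_point(f,"sample_hatch_press")[:2]: print(c,r)
  if c=="wrist": print(f["fx"],np.array(f["tool_from_camera"]).round(3));
```

```text
2.4833 [ 452.1999039  -148.15642142  153.83878154] [-0.11075939  0.55019288 -0.20232075] 0.6213302915628386 [-19.5  12.4 107.4   0.   60.3  48. ]
top {'point': [185.9, 212.6], 'conf': 0.46}
wrist {'point': [254.4, 203.7], 'conf': 0.93}
276.7456152341948 [[-0.00000e+00 -2.88000e-01  9.58000e-01 -1.71161e+02]
 [ 1.00000e+00 -1.00000e-03 -0.00000e+00 -2.79000e-01]
 [ 1.00000e-03  9.58000e-01  2.88000e-01 -8.32090e+01]
 [ 0.00000e+00  0.00000e+00  0.00000e+00  1.00000e+00]]
scene {'point': [191.7, 181.7], 'conf': 0.92}
scene {'point': [179.3, 236.2], 'conf': 0.34}
```

View pics/wrist1.png

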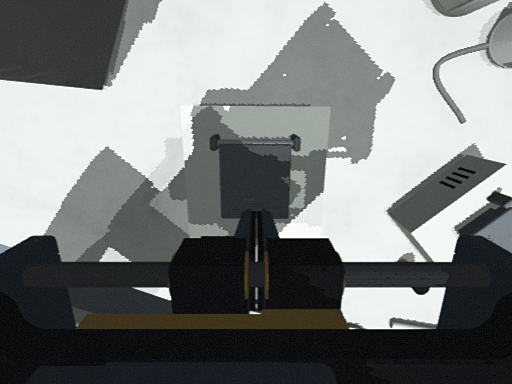

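View pics/scene1.png

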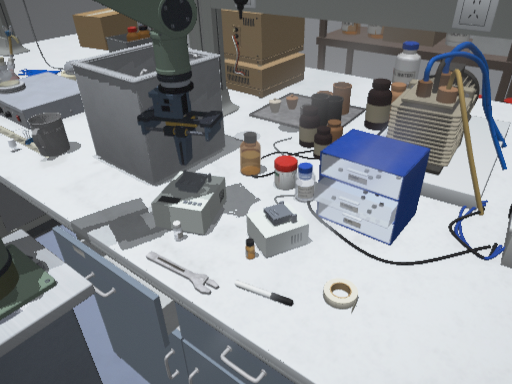

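```bash
cat >> h.py <<'E'
from scipy.spatial.transform import Rotation as Rn
def watz(f,s,p,z):
    T=np.array(f["tool_from_camera"]);M=Rn.from_euler('xyz',s["ee_rot"],degrees=True).as_matrix()
    d=M@T[:3,:3]@np.array([(p[0]-f["cx"])/f["fx"],(p[1]-f["cy"])/f["fy"],1]);o=M@T[:3,3]+s["ee_pos"]
    return o+d*(z-o[2])/d[2]
E
python3 - <<'E'
from h import *
s=sensors.state();f=grab_frame("wrist")
for n,p in dict(net=(254.4,203.7),fl=(219,217),fr=(290,218.5),hl=(219,142),hr=(291,142)).items(): print(n,watz(f,s,p,97).round(1))
for n,p in dict(bl=(182,105),br=(330,107)).items(): print(n,watz(f,s,p,75).round(1))
f=grab_frame("scene")
for p in((191.7,181.7),): print(atz(f,p,97))
print(proj(f,[451,-151,97]),proj(f,[452.2,-148.2,154]))
i=f["img"][120:240,130:250];cv2.imwrite("pics/sc.png",cv2.resize(i,None,fx=5,fy=5,interpolation=cv2.INTER_CUBIC))
E
```

```text
net [ 452.4 -149.    97. ]
fl [ 428.8 -124.4   97. ]
fr [ 451.4 -183.8   97. ]
hl [ 491.4 -101.6   97. ]
hr [ 513.8 -156.7   97. ]
bl [505.7 -59.2  75. ]
br [ 552.9 -179.3   75. ]
[ 460.89836679 -152.293581     97.        ]
[[188.43763292 183.20587345]] [[185.23155053 162.40279023]]
```

View pics/sc.png

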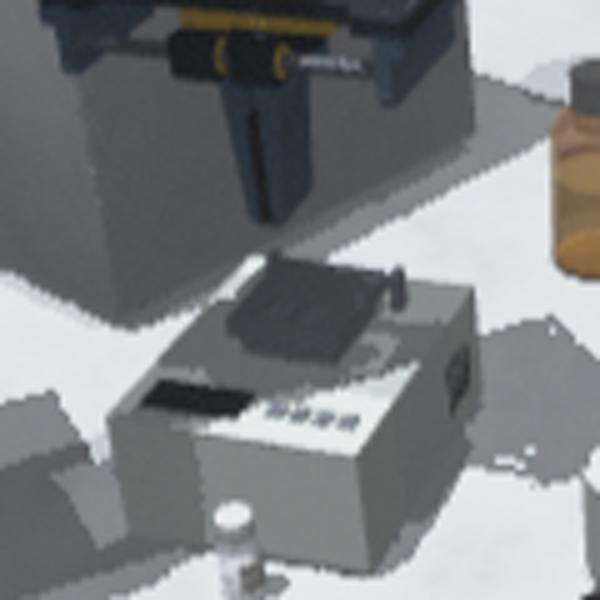

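>>> play_rows(
  motion=[
    [0, -0.001, -0.006, 0, 0],
    [0, -0.001, -0.015, 0, 0],
    [0, -0.001, -0.025, 0, 0],
    [0, -0.001, -0.034, 0, 0],
    [0, -0.001, -0.042, 0, 0],
    [0, -0.001, -0.048, 0, 0],
    [0, -0.001, -0.051, 0, 0],
    [0, -0.001, -0.052, 0, 0],
  ],
)

```text
time_s: 3.55
ee_pos: [451.7, -150.9, 102.2]
ee_rot: [-38.4, 89.9, 163.9]
force: [0.4, -0.8, -0.1]
gripper_width: 0.2
```

Run:
```python
from h import *
for k in range(2):
  f=grab_frame("scene")
  s=sensors.state();print(s['time_s'],s['ee_pos'],s['force'])
i=f["img"][120:240,130:250];cv2.imwrite("pics/sc2.png",cv2.resize(i,None,fx=5,fy=5,interpolation=cv2.INTER_CUBIC))
```

```text
3.6 [ 451.89944952 -150.90659333  102.52290208] [0.33564925 0.31515052 0.19952936]
3.65 [ 452.11778677 -150.9805286   102.91553811] [0.09259464 0.19136969 0.72384787]
```

View pics/sc2.png

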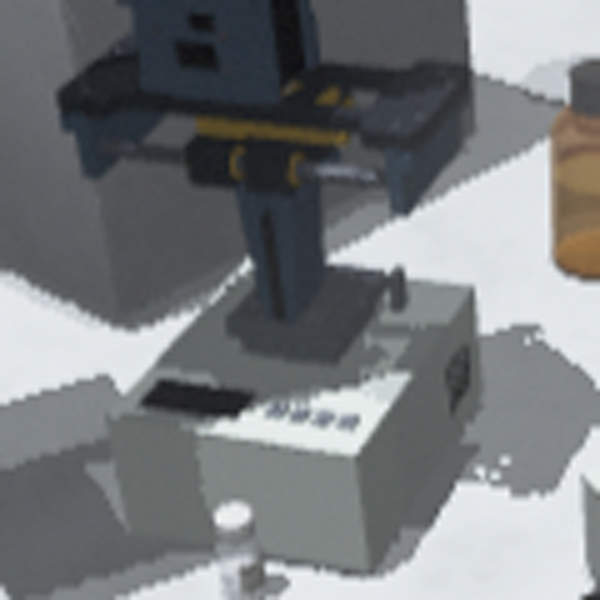

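>>> play_rows(
  motion=[
    [0, 0, -0.002, 0, 0],
    [0, 0, -0.004, 0, 0],
    [0, 0, -0.0055, 0, 0],
    [0, 0, -0.0065, 0, 0],
    [0, 0, -0.007, 0, 0],
    [0, 0, -0.0075, 0, 0],
    [0, 0, -0.008, 0, 0],
    [0, 0, -0.008, 0, 0],
  ],
)

```text
time_s: 4.32
ee_pos: [451.9, -151.1, 95.0]
ee_rot: [62.5, 90.0, -95.2]
force: [-1.8, -0.7, 3.8]
gripper_width: 0.4
```

>>> play_rows(
  motion=[
    [0, 0, -0.0005, 0, 0],
    [0, 0, -0.001, 0, 0],
    [0, 0, -0.0015, 0, 0],
    [0, 0, -0.002, 0, 0],
    [0, 0, -0.0025, 0, 0],
    [0, 0, -0.003, 0, 0],
    [0, 0, -0.003, 0, 0],
    [0, 0, -0.003, 0, 0],
  ],
)

```text
time_s: 4.98
ee_pos: [451.9, -151.1, 92.9]
ee_rot: [93.7, 90.0, -64.0]
force: [-4.3, -1.4, 11.9]
gripper_width: 0.3
```

The flat fingertips bear on their hinge-side edge, so this height is already the soft stop and the latch should have let go. I'll lift off.

>>> play_rows(
  motion=[
    [0, 0, 0.006, 0, 0],
    [-0.003, -0.001, 0.02, 0, 0],
    [-0.008, -0.003, 0.045, 0, 0],
    [-0.015, -0.006, 0.075, 0, 0],
    [-0.025, -0.01, 0.105, 0, 0],
    [-0.035, -0.015, 0.13, 0, 0],
    [-0.043, -0.018, 0.148, 0, 0],
    [-0.045, -0.02, 0.155, 0, 0],
  ],
)

```text
time_s: 5.65
ee_pos: [407.5, -171.4, 249.6]
ee_rot: [139.0, 89.7, -18.7]
force: [0.7, -0.1, -0.5]
gripper_width: 0.9
```

Run:
```python
from h import *
f=grab_frame("scene")
s=sensors.state();print(s['time_s'],s['ee_pos'],s['force'])
i=f["img"][120:240,130:250];cv2.imwrite("pics/sc3.png",cv2.resize(i,None,fx=5,fy=5,interpolation=cv2.INTER_CUBIC))
```

```text
5.7 [ 407.85118386 -171.7111174   249.48923053] [ 0.10185437 -0.3442937   0.95586737]
```

View pics/sc3.png

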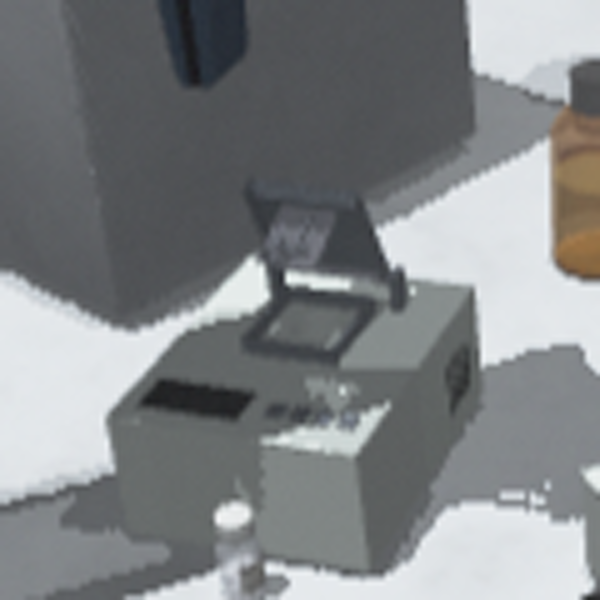

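The hatch has popped open: its free edge is at about crop (305,195) with the port visible below, and the hand is clear. I'll back off a little more and watch for over 2 s.

>>> play_rows(
  motion=[
    [-0.005, -0.003, 0.003, 0, 0],
    [-0.015, -0.008, 0.01, 0, 0],
    [-0.025, -0.013, 0.018, 0, 0],
    [-0.035, -0.018, 0.025, 0, 0],
    [-0.04, -0.02, 0.03, 0, 0],
    [-0.04, -0.02, 0.03, 0, 0],
    [-0.04, -0.02, 0.03, 0, 0],
    [-0.04, -0.02, 0.03, 0, 0],
  ],
)

```text
time_s: 6.37
ee_pos: [367.0, -190.9, 276.8]
ee_rot: [-119.1, 90.0, 83.2]
force: [-0.1, 0.1, -0.7]
gripper_width: 0.4
```

>>> play_rows(
  motion=[
    [0, 0, 0, 0, 0],
    [0, 0, 0, 0, 0],
    [0, 0, 0, 0, 0],
    [0, 0, 0, 0, 0],
    [0, 0, 0, 0, 0],
    [0, 0, 0, 0, 0],
    [0, 0, 0, 0, 0],
    [0, 0, 0, 0, 0],
  ],
)

```text
time_s: 7.03
ee_pos: [367.0, -190.9, 277.0]
ee_rot: [87.8, 90.0, -69.9]
force: [-1.2, -0.3, 0.2]
gripper_width: 0.3
```

>>> play_rows(
  motion=[
    [0, 0, 0, 0, 0],
    [0, 0, 0, 0, 0],
    [0, 0, 0, 0, 0],
    [0, 0, 0, 0, 0],
    [0, 0, 0, 0, 0],
    [0, 0, 0, 0, 0],
    [0, 0, 0, 0, 0],
    [0, 0, 0, 0, 0],
  ],
)

```text
time_s: 7.7
ee_pos: [367.0, -191.0, 277.0]
ee_rot: [104.5, 90.0, -53.2]
force: [-0.3, -0.2, -0.4]
gripper_width: 0.2
```

>>> play_rows(
  motion=[
    [0, 0, 0, 0, 0],
    [0, 0, 0, 0, 0],
    [0, 0, 0, 0, 0],
    [0, 0, 0, 0, 0],
    [0, 0, 0, 0, 0],
    [0, 0, 0, 0, 0],
    [0, 0, 0, 0, 0],
    [0, 0, 0, 0, 0],
  ],
)

```text
time_s: 8.37
ee_pos: [367.0, -191.0, 277.0]
ee_rot: [73.7, 90.0, -84.0]
force: [-1.1, 0.2, -1.9]
gripper_width: 0.2
```

Run:
```python
from h import *
f=grab_frame("scene")
s=sensors.state();print(s['time_s'],s['ee_pos'],s['force'])
i=f["img"][110:310,130:370];cv2.imwrite("pics/sc4.png",cv2.resize(i,None,fx=3,fy=3,interpolation=cv2.INTER_CUBIC))
```

```text
8.4167 [ 367.00556816 -190.99099741  276.96036535] [0.25775361 0.16102614 0.29719024]
```

View pics/sc4.png

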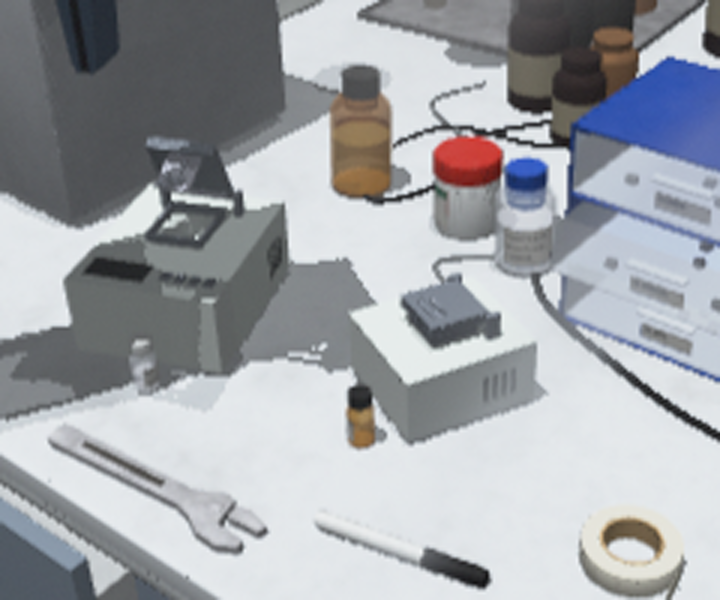

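The hatch is still wide open after more than 2.5 s. The fuse hatch is shut, and the bottles, vials and tools look unmoved.

```bash
python3 -c "
from h import *
print(job_done())"
```

```text
the job is handed in; nothing more can be done
None
```

The photometer's sample hatch is open. I pressed it once near the free edge with closed fingertips, lifted straight off, and it popped up by itself.

- **Stays open:** I took the hand well clear, to 277 mm, and the hatch was still wide open about 2.7 s later, when I handed the job in at about 8.4 s.
- **Surroundings:** In the last picture the fuse hatch is shut, and the bottles, vials and tools look where they were. I only checked this by eye.
- **Harder press than expected:** The force read about 12 N upward at the bottom of the press, above the 2–4 N given. I think the flat fingertips bore on their hinge-side edge and just reached the soft stop, but I did not confirm that. The force fell to around zero as soon as I lifted.

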